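Focus a hand loupe over a part in a drawer

ROBOT

A 6-joint arm with a two-finger parallel gripper is mounted at the origin on the work surface; the furniture and walls round the work are solid. World frame = base frame: x ahead of the robot, y to its left, z up, the work surface at z = 0. Lengths are in mm, angles in rad, forces in N, time in s.
With the tool pointing down it reaches from about 400 to 925 mm from the base axis. Payload 12.5 kg.
Tool frame: the origin (TCP) lies at the centre of the arm's flange, where the gripper is bolted on; the fingertips stand 190 mm ahead of it and the grasp point (between the pads) lies env.grip_point_offset ahead of it (env.grip_point_offset is the distance from the TCP to the grasp point, in mm); z points along the fingers, x is the direction in which the jaws open and shut, and the axes are right-handed (so a half turn about z gives the same grasp; the last joint's range is limited). The gripper opens to 95 mm and grips with 3 to 60 N. Pads are 20 mm wide; open, the fingers measure 119 mm over their backs; the gripper's body (75 mm by 180 mm) begins 59 mm behind the grasp point.
Start: joints at [-1.292, 0.491, 1.559, -0, 1.092, -0.106], TCP at [234.628, -579.288, 404.761] pointing down, gripper open.
Joint ranges: [-3.1, 3.1], [-0.84, 2.19], [0.05, 2.79], [-1.13, 4.28], [0.06, 2.93], [-2.69, 2.69]. Speed limits (rad/s): [2.22, 2.22, 2.79, 3.14, 3.14, 3.14].

INTERFACE

Orientations are given as [roll, pitch, yaw] about the fixed x, y, z axes, in that order (R = Rz(yaw) Ry(pitch) Rx(roll)).
In Python, from cell import state, read_camera, camera_model, job_done, env gives the robot as it stands.
- The arm moves only by the tool arm_command, never from a script. Its argument "steps" is a list of rows, each a list of 6 numbers: the shift along the tool's x, y, z in cm, then the turn, a rotation vector about the tool's x, y, z in degrees. In form: [[dx, dy, dz, rx, ry, rz], ...]. A call has 1 to 12 rows; each row is the pose to reach, as a shift and turn from the pose commanded when the call began, along the tool's axes at that moment; what a row does not reach only later rows make up. A row lasts 1/12 s, in which the tool goes at most 41.7 mm and 7.16 degrees, less where a joint would pass 70% of its speed; a pose out of reach is approached as far as the arm can. A call with a gripper value outside its range is refused whole. "jaw" is the finger opening in cm, from 0 to 9.51, set as the call begins (left out, the last holds). The fingers move at their own pace and stop on an object; the grip force is fixed at half the most. Time passes only in rows, so rows that repeat a pose let the fingers close. It gives the time, the measured TCP pose, the force and the opening at its end, in the units of the state.
- state(): the state, without advancing time (a new reading comes with each control period).
- read_camera(name): name is "side" or "top" or "wrist"; returns the picture (480x640x3 uint8, red, green, blue); there is no depth.
- camera_model(name): a dict with "K" (3x3 intrinsics, pixels), "xyz" and "rotation" of the camera in the world. Camera axes: x right, y up, looking along -z (the intrinsics and any distortion apply to the point x, -y, -z); pixel columns grow to the right and rows downward; lengths in mm; the calibration is good to about 2 mm. A picture is of the moment at which its call begins: read the wrist's pose just before it. camera_model takes no time and is no camera call; for the wrist camera it gives the pose at the moment of the call.
- job_done(): hands the job in, once; it reports no verdict.
The state is a dict: "t": time; "joints": joint angles; "qvel": joint speeds; "tau": joint torques, N m; "eef_pos": TCP position; "tcp_rot": TCP orientation; "ft_force": force on the tool from outside, world axes, zero at the start; "moment": the same for the moment, N m; "opening": opening from 0.0 (shut) to 1.0 (fully open).
Only numpy, scipy, OpenCV 4.12 (cv2) and the standard library are available. Lean on these libraries where they do the work, as an engineer would, in place of code of your own. Each camera call takes 0.05 s, during which the arm holds its last target. There are 200 camera calls.

TASK

Pull the drawer of the low white unit all the way out to its stop, then pick up the hand loupe. Hold the loupe level and still over the middle of the four-winged stopcock tap in the drawer, with the mid-height of the lens at the height of the flat pointer on the focus post, and finish there still holding it. Do not touch the tap or shift the pointer, leave the drawer fully out, and leave the bottle, timer and lens-tissue pack where they are.

Things in the scene. Friction and masses are not known exactly. Their poses are not given: they have to be found in the camera images.
- drawer_unit: Low one-drawer sheet-metal unit, white, fixed to the bench, 180 deep (shell 170 plus 10 mm drawer front) x 180 wide x 80 mm high. Origin: centre of its underside; its x axis points from the front to the back, z up. The drawer comes out along the unit's -x. On the rear left of its top (65 mm back and 65 mm to +y from the origin) stands an 8 mm focus post up to 196 mm above the bench, carrying the collar and pointer.
- drawer (a joint): How far the drawer is pulled out, in m: 0 shut, 0.115 at its stop. Slides with a light friction of about 1.5 N and stays where it is left. The tray floor lies 12 mm above the bench, its side walls reach to 58 mm and the top of its front panel to 74 mm. A thin wall along the middle parts it into a left and a right cell; the tap lies in one, a roll of tape in the other, both in the front half.
- drawer_handle (a point): Middle of the drawer's bar handle: a round steel bar 10 mm thick and 90 mm long, level and parallel to the unit's y axis, 38 mm in front of the drawer's front face (33 mm clear gap behind the bar) and 52 mm above the bench. Moves with the drawer.
- focus_mark (a point): Tip of the flat steel pointer (3 mm thick, 8 mm wide, pointing to the unit's front) on the clamped collar of the focus post, at mid-thickness. Its height above the bench is the focal height, between 110 and 160 mm; it differs from start to start. It must not be shifted.
- loupe: Hand loupe lying flat on the bench left of the unit, handle towards the robot, 64 to 100 g: a round black barrel 54 mm across and 20 mm high holding the lens, and a straight flat-sided black handle 18 mm wide and 20 mm high along the loupe's -x, from 40 to 150 mm from the lens centre, joined to the barrel by a short neck. Origin: centre of the barrel's underside; z axis is the lens axis, up.
- loupe_lens (a point): Centre of the loupe's lens, at mid-height of the barrel, 10 mm above the loupe's underside.
- loupe_grip (a point): Good place to grasp the loupe's handle (near its centre of mass), on the handle's centre line, 70 mm from the lens centre along the loupe's -x, 10 mm above its underside. Grip across the 18 mm width.
- stopcock_tap: Small stopcock tap: four short wings in a cross, 30 mm over the wings, 8 mm high, with a thin stem in the middle rising to 24 mm. Lies in the drawer on its wings, stem up. Origin: middle of its underside.
- tape_roll: Roll of tape, 52 mm across, 19 mm high, lying flat in the other cell of the drawer. Origin: centre of its underside. Not needed.
- bottle: Bystander: small white reagent bottle with a red cap, 36 mm across, 64 mm high, left of the unit. Origin: centre of its underside.
- timer: Bystander: square white timer, 58 x 58 x 19 mm, lying on the right of the bench. Origin: centre of its underside.
- lens_tissue: Bystander: flat pack of lens tissue, 88 x 62 x 13 mm, lying in front of the large flask. Origin: centre of its underside.
- flask_yellow: Large fixed conical glass flask, an obstacle right of the unit: up to 196 mm across near its foot, narrowing upward to a 70 mm neck, 318 mm high. Origin: centre of its underside. Never moves.

How it is judged (in metres and radians):
On the way, in this order (a step that is already met when the one before it is completed fails the run):
1. the drawer is pulled out to its stop (value of joint drawer above 0.109 m), for 0.2 s.
2. the loupe is picked up in the fingers (height (world z) of loupe_lens above 0.05 m and contact force between the fingers and loupe above 0.5 N), for 0.2 s.
At the end, for the whole second after the job is handed in: The drawer is out to its stop (within 8 mm) with the tap still lying in it; the loupe is held in the fingers and carried by nothing else, its lens centre within 12 mm of the tap's middle seen from above and within 7 mm of the pointer's height, its lens axis within 0.1 rad of vertical, and at rest (value of joint drawer above 0.107 m and horizontal distance between loupe_lens and stopcock_tap below 0.012 m and z of loupe_lens in the frame of focus_mark between -0.007 and 0.007 m and angle between loupe's own z axis and vertical below 0.1 rad and linear speed of loupe below 0.02 m/s and angular speed of loupe below 0.15 rad/s and contact force between the fingers and loupe above 0.5 N and contact force between loupe and drawer_unit below 0.1 N and height (world z) of stopcock_tap below 0.02 m and x of stopcock_tap in the frame of drawer_unit below -0.1 m); the arm keeps its last pose, push and grip.
It fails at once if the tap is touched by the loupe or the robot (contact force between any of loupe, the arm, the fingers and stopcock_tap above 0.3 N).
It fails at once if the pointer is shifted on its post (distance of focus_mark from where it was at the start of the episode above 0.004 m).
It fails at once if a bystander is disturbed (distance of any of bottle, timer, lens_tissue from where it was at the start of the episode above 0.03 m).
It also fails if it takes over 54 s, if anything falls off the work surface, if the arm or the gripper's body presses on something with over 40 N, if the wrist force passes 120 N, or if a joint passes its speed limit or range.

## Working session

There is one attempt and no reset: what is moved stays moved. The work goes in short steps, Python scripts to look and compute and a tool call to move; the robot and the scene stay as the last step left them, time stands still between calls to the robot, and variables do not carry over. Pictures are saved under pics/ and viewed, about 8 in all and at most 12, crops included, and the job is handed in when it is done.

Besides the shell and the picture viewer there is one more tool, called as a command line: name --pt "numbers of a row" for each row, then --argument value for the rest. arm_command: Moves the arm, as the interface text tells. Its arguments: {"type":"object","properties":{"steps":{"type":"array"},"jaw":{"type":"number"}},"required":["steps"]}

```bash
ls; mkdir -p pics; python3 - <<'E'
from cell import *
import cv2
print(env.grip_point_offset, state())
for n in("top","side"):
    cv2.imwrite(f"pics/{n}0.png",read_camera(n)[:,:,::-1]); print(n,camera_model(n))
E
```

```text
pics
171.3 {'t': 0.0, 'joints': array([-1.29159272e+00,  4.91501465e-01,  1.55945654e+00, -1.36635188e-05,
        1.09168143e+00, -1.05626369e-01]), 'qvel': array([ 0.00056285,  0.00027216,  0.00044818,  0.00060127, -0.00023351,
       -0.00058295]), 'tau': array([-3.41326857e-03, -6.12652016e+01, -2.58184719e+01,  6.91384356e-02,
        4.81949409e-02, -1.41122696e-04]), 'eef_pos': array([ 234.61814731, -579.242704  ,  404.19529172]), 'tcp_rot': array([-3.14149434e+00,  1.04222737e-03, -1.18595999e+00]), 'ft_force': array([-0.05762338,  0.03844698, -0.58015365]), 'moment': array([-0.04667833, -0.02068554, -0.01206132]), 'opening': 1.0017944262671554}
top {'K': array([[457.93579334,   0.        , 314.60211241],
       [  0.        , 457.93579334, 242.19064619],
       [  0.        ,   0.        ,   1.        ]]), 'xyz': array([ 500.07730785,   86.8186408 , 1250.87010811]), 'rotation': array([ 0.08867001,  0.01075   , -1.57658261])}
side {'K': array([[545.2347159 ,   0.        , 320.57241592],
       [  0.        , 545.2347159 , 239.16547668],
       [  0.        ,   0.        ,   1.        ]]), 'xyz': array([-299.50504812,  627.31574485,  875.75320014]), 'rotation': array([ 0.93920355, -0.01584095, -2.12030681])}
```

View pics/top0.png

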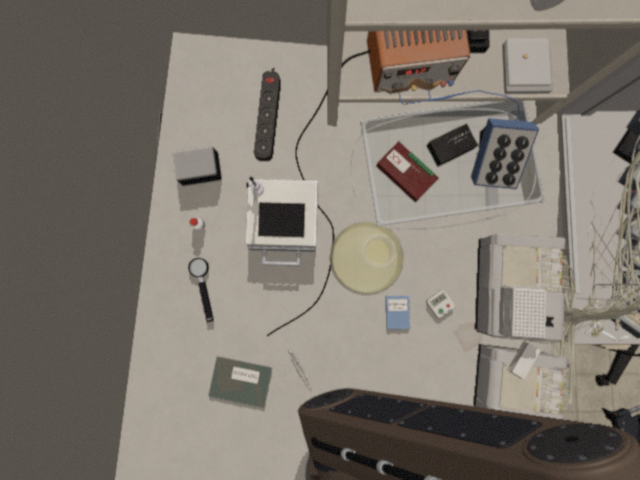

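View pics/side0.png

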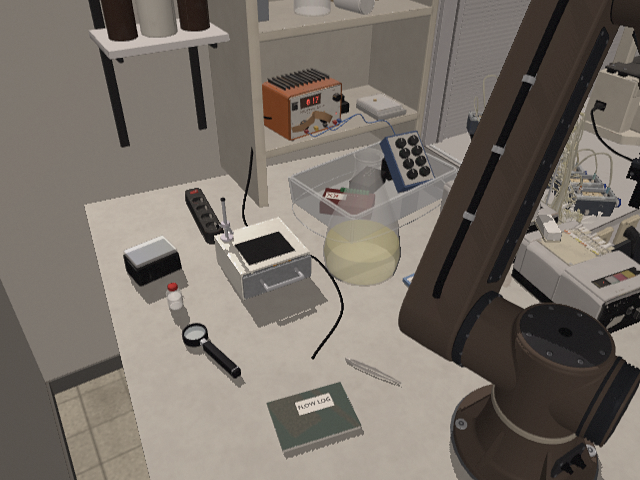

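The top view shows the unit top at about (248-318, 180-245), the handle bar at about (262-299, 263), the loupe lens at about (199, 268) with its handle end at (210, 320), and the bottle at (196, 224). In the side view the post is near (225, 215) and the handle near (282, 283). I'll zoom in next.

```bash
cat > h.py <<'E'
import numpy as np, cv2
from scipy.spatial.transform import Rotation as R
from cell import *
def ray(m,u,v):
    d=np.linalg.inv(m["K"])@[u,v,1.]; d=R.from_euler('xyz',m["rotation"]).apply([d[0],-d[1],-d[2]])
    return m["xyz"],d/np.linalg.norm(d)
def onz(n,u,v,z,m=None):
    o,d=ray(m or camera_model(n),u,v); return o+d*(z-o[2])/d[2]
def proj(n,p,m=None):
    m=m or camera_model(n); c=R.from_euler('xyz',m["rotation"]).inv().apply(np.asarray(p,float)-m["xyz"])
    q=m["K"]@[c[0],-c[1],-c[2]]; return q[:2]/q[2]
def crop(img,x,y,w,h,s,fn):
    cv2.imwrite(fn,cv2.resize(img[y:y+h,x:x+w,::-1],None,fx=s,fy=s,interpolation=cv2.INTER_CUBIC))
E
python3 - <<'E'
from h import *
a=cv2.imread("pics/top0.png")[165:335,180:330]; b=cv2.imread("pics/side0.png")[185:385,165:325]
a=cv2.resize(a,(400,453),interpolation=3);b=cv2.resize(b,(400,500),interpolation=3)
o=np.zeros((500,800,3),np.uint8);o[:453,:400]=a;o[:,400:]=b;cv2.imwrite("pics/z0.png",o)
im=cv2.imread("pics/top0.png");g=cv2.cvtColor(im,6)
m=np.zeros_like(g);m[255:335,180:225]=(g[255:335,180:225]<75)*255
for c in cv2.findContours(m,0,2)[0]:
    if cv2.contourArea(c)>15: print(cv2.contourArea(c),cv2.minAreaRect(c),cv2.boundingRect(c))
E
```

```text
209.0 ((205.59999084472656, 301.70001220703125), (39.58980941772461, 6.724844932556152), 77.47119140625) (199, 282, 14, 40)
```

View pics/z0.png

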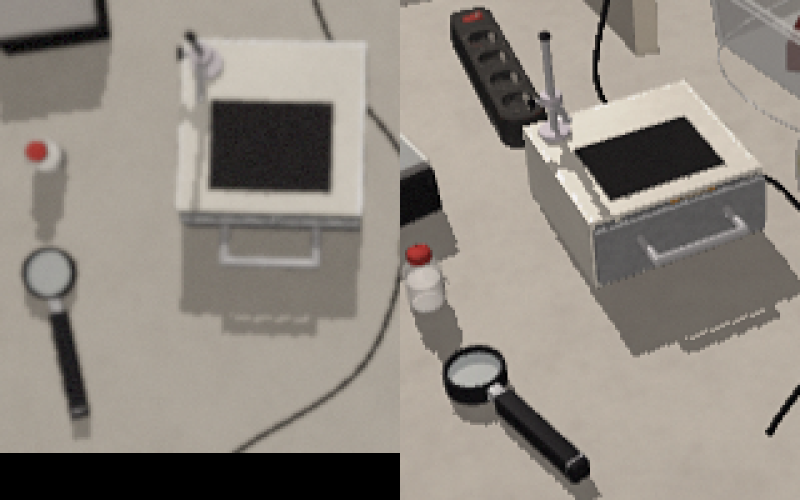

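```bash
python3 - <<'E'
from h import *
s=400/150
T=lambda u,v,z:onz("top",180+u/s,165+v/s,z)[:2].round(1)
S=lambda u,v,z:onz("side",165+(u-400)/2.5,185+v/2.5,z)[:2].round(1)
print("handle top",T(222,262,54),T(318,263,54),"side",S(654,257,52),S(745,229,52))
print("unit corners top",[T(*p,80) for p in((180,42),(367,42),(364,217),(177,213))])
print("unit corners side",[S(*p,80) for p in((526,135),(686,83),(764,178),(597,220))])
print("lens",T(49,272,20),S(476,370,20),"end",T(80,415,15),S(577,468,15))
print("handle ctr",onz("top",205.6,301.7,18), "bottle",T(37,151,64),S(419,253,64))
print("postbase",T(207,66,80),S(555,130,80),"posttop",T(190,38,196),S(545,36,196))
E
```

```text
handle top [552.1 233.8] [550.6 139.5] side [556.1 232.1] [548.4 140.9]
unit corners top [array([765.9, 272.5]), array([764.4,  90. ]), array([593.4,  94. ]), array([598.5, 274.2])]
unit corners side [array([752.6, 271.7]), array([754.5,  92.8]), array([575.2, 104.5]), array([598.5, 267. ])]
lens [544.6 412.8] [535.9 414.2] end [401.2 380.6] [398.2 382.8]
handle ctr [451.68522715 392.38466559  18.        ] bottle [661.9 415. ] [655.  416.6]
postbase [742. 246.] [746.  243.7] posttop [743.1 245.3] [736.1 247.5]
```

```bash
cat >> h.py <<'E'
def plan(p,yaw,rot=None):
    "shift cm, turn deg to TCP p with tool down"
    s=state(); A=R.from_euler('xyz',s["tcp_rot"]); B=rot or R.from_euler('xyz',[np.pi,0,yaw])
    return (A.inv().apply(np.array(p)-s["eef_pos"])/10).round(2),(A.inv()*B).as_rotvec(degrees=True).round(2)
E
python3 -c "
from h import *
print(plan([551,186,560],-0.012)); print(onz('top',367,258,20),onz('top',379,250,318))"
```

```text
(array([-59.07, -58.05, -15.52]), array([-4.000e-02,  5.000e-02, -6.726e+01]))
[565.98980059 -41.1368114   20.        ] [566.20197846 -34.85771269 318.        ]
```

arm_command --pt "0 0 -4 0 0 0" --pt "0 0 -8 0 0 0" --pt "0 0 -12 0 0 0" --pt "0 0 -16 0 0 0" --pt "0 0 -16 0 0 0" --pt "0 0 -16 0 0 0" --jaw 3.4

```text
t: 0.6
eef_pos: [234.5, -578.9, 566.6]
tcp_rot: [3.141, -0.004, -1.186]
ft_force: [-0.2, -0.5, -0.3]
opening: 0.633
```

arm_command --pt "-4.9 -4.8 0 0 0 -5.6" --pt "-9.8 -9.6 0 0 0 -11.2" --pt "-14.7 -14.4 0 0 0 -16.8" --pt "-19.6 -19.2 0 0 0 -22.4" --pt "-22 -21.6 0 0 0 -28" --pt "-24.5 -24 0 0 0 -33.6" --pt "-27 -26.4 0 0 0 -39" --pt "-29.5 -28.9 0 0 0 -44.8" --pt "-32 -31.3 0 0 0 -50.4" --pt "-34.4 -33.8 0 0 0 -56" --pt "-36.9 -36.2 0 0 0 -62" --pt "-39.3 -38.6 0 0 0 -67.3"

```text
t: 1.6
eef_pos: [425.5, -115.1, 563.4]
tcp_rot: [-3.141, 0.002, -0.006]
ft_force: [0.7, -1.1, -0.1]
opening: 0.355
```

```bash
python3 -c "
from h import *
print(state()['eef_pos'],plan([551,186,400],-0.012))"
```

```text
[ 425.48407436 -115.05277731  563.41090043] (array([ 12.39, -30.17,  16.34]), array([-0.04,  0.11,  0.32]))
```

arm_command --pt "1.5 -3.8 0 0 0 0" --pt "3 -7.5 0 0 0 0" --pt "4.6 -11.3 0 0 0 0.3" --pt "6.2 -15 0 0 0 0.3" --pt "7.7 -18.8 0 0 0 0.3" --pt "9.3 -22.6 0 0 0 0.3" --pt "10.8 -26.4 0 0 0 0.3" --pt "12.4 -30.2 4 0 0 0.3" --pt "12.4 -30.2 8 0 0 0.3" --pt "12.4 -30.2 12 0 0 0.3" --pt "12.4 -30.2 16.3 0 0 0.3" --pt "12.4 -30.2 16.3 0 0 0.3"

```text
t: 2.6
eef_pos: [551.5, 183.6, 394.3]
tcp_rot: [3.139, 0.011, -0.016]
ft_force: [-0.5, -0.4, 0.3]
opening: 0.356
```

```bash
python3 -c "
from h import *
m=camera_model('wrist');print(state()['eef_pos'],m)
i=read_camera('wrist');cv2.imwrite('pics/w1.png',i[:,:,::-1]);print(proj('wrist',[551,186,54],m))"
```

```text
[551.54763799 183.61814812 394.31308563] {'K': array([[402.68073847,   0.        , 319.34839064],
       [  0.        , 402.68073847, 235.85158236],
       [  0.        ,   0.        ,   1.        ]]), 'xyz': array([553.51907956, 266.97405962, 374.78283239]), 'rotation': array([-0.30464984,  0.01137807, -0.01536112])}
[322.24370681 212.75318885]
```

View pics/w1.png

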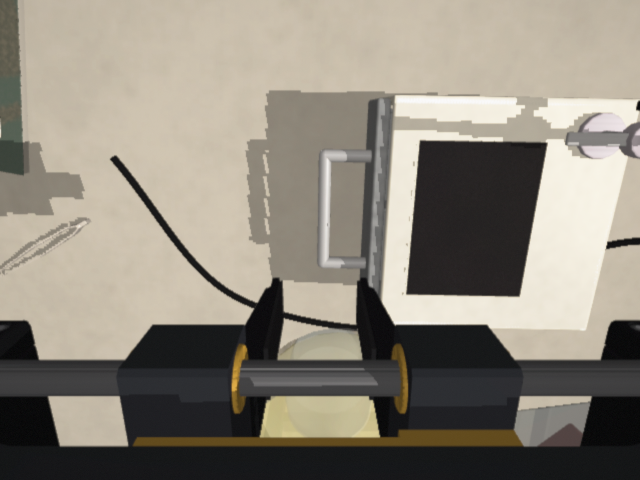

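The wrist view shows the bar from (325,152) to (325,265), the pointer tip near (567,138) and the front face at about x=370-385.

```bash
python3 -c "
from h import *
m=camera_model('wrist')
print(onz(0,325,155,54,m),onz(0,325,262,54,m),onz(0,398,98,80,m),onz(0,388,320,80,m))
for z in (110,135,160): print(onz(0,567,138,z,m))
print(plan([552.5,186,223],-0.012))"
```

```text
[554.8018374  232.45335474  54.        ] [553.75477528 142.09257904  54.        ] [605.95035074 273.55436447  80.        ] [605.10595209 100.39566457  80.        ]
[709.75097869 246.87880596 110.        ]
[695.14860166 248.75143961 135.        ]
[680.54622464 250.62407327 160.        ]
(array([ 0.2 , -0.29, 17.29]), array([ 0.14,  0.57, -0.25]))
```

arm_command --pt "0.2 -0.3 3 0.1 0.6 0" --pt "0.2 -0.3 6 0.1 0.6 0" --pt "0.2 -0.3 9 0.1 0.6 0" --pt "0.2 -0.3 12 0.1 0.6 0" --pt "0.2 -0.3 14 0.1 0.6 0" --pt "0.2 -0.3 15.5 0.1 0.6 0" --pt "0.2 -0.3 16.5 0.1 0.6 0" --pt "0.2 -0.3 17.1 0.1 0.6 0" --pt "0.2 -0.3 17.1 0.1 0.6 0"

```text
t: 3.4
eef_pos: [555.1, 186.4, 230.8]
tcp_rot: [-3.14, -0.01, -0.017]
ft_force: [-0.5, 0.9, -0.1]
opening: 0.355
```

arm_command --pt "0 0 0 0 0 0" --pt "0 0 0 0 0 0" --pt "0 0 0 0 0 0" --pt "0 0 0 0 0 0" --pt "0 0 0 0 0 0" --jaw 0

```text
t: 3.82
eef_pos: [552.1, 186.7, 231.3]
tcp_rot: [-3.141, -0.001, -0.017]
ft_force: [-22.7, 1.2, 16.2]
opening: 0.094
```

arm_command --pt "-0.5 0 0 0 0 0" --pt "-1.5 0 0 0 0 0" --pt "-2.5 0 0 0 0 0" --pt "-3.5 0 0 0 0 0" --pt "-4.5 0 0 0 0 0" --pt "-5.5 0 0 0 0 0" --pt "-6.5 0 0 0 0 0" --pt "-7.5 0 0 0 0 0" --pt "-8.5 0 0 0 0 0" --pt "-9.5 0 0 0 0 0" --pt "-10.2 0 0 0 0 0" --pt "-10.2 0 0 0 0 0"

```text
t: 4.82
eef_pos: [451.9, 189.0, 231.2]
tcp_rot: [-3.138, -0.015, -0.017]
ft_force: [-1.6, 9.9, 12.6]
opening: 0.094
```

arm_command --pt "-0.3 0 0 0 0 0" --pt "-0.6 0 0 0 0 0" --pt "-0.8 0 0 0 0 0" --pt "-1.0 0 0 0 0 0" --pt "-1.0 0 0 0 0 0"

```text
t: 5.23
eef_pos: [442.9, 189.2, 231.1]
tcp_rot: [-3.137, -0.016, -0.017]
ft_force: [-0.2, 11.3, 16.1]
opening: 0.097
```

arm_command --pt "-0.2 0 0 0 0 0" --pt "-0.4 0 0 0 0 0" --pt "-0.5 0 0 0 0 0" --pt "-0.6 0 0 0 0 0" --pt "-0.6 0 0 0 0 0"

```text
t: 5.65
eef_pos: [437.1, 189.3, 231.1]
tcp_rot: [-3.137, -0.017, -0.017]
ft_force: [1.0, 10.5, 16.7]
opening: 0.097
```

arm_command --pt "-0.2 0 0 0 0 0" --pt "-0.3 0 0 0 0 0" --pt "-0.4 0 0 0 0 0" --pt "-0.4 0 0 0 0 0"

```text
t: 5.98
eef_pos: [433.8, 189.4, 231.2]
tcp_rot: [-3.137, -0.019, -0.017]
ft_force: [4.4, 10.1, 13.6]
opening: 0.094
```

arm_command --pt "-0.2 0 0 0 0 0" --pt "-0.3 0 0 0 0 0" --pt "-0.3 0 0 0 0 0"

```text
t: 6.23
eef_pos: [432.6, 189.3, 231.2]
tcp_rot: [-3.136, -0.025, -0.017]
ft_force: [18.4, 4.6, 3.8]
opening: 0.093
```

arm_command --pt "0 0 0 0 0 0" --pt "0 0 0 0 0 0" --pt "0 0 0 0 0 0" --pt "0 0 0 0 0 0" --pt "0 0 0 0 0 0" --pt "0 0 -2 0 0 0" --pt "0 0 -5 0 0 0" --pt "0 0 -9 0 0 0" --pt "0 0 -13 0 0 0" --pt "0 0 -16 0 0 0" --pt "0 0 -16 0 0 0" --jaw 3.4

```text
t: 7.15
eef_pos: [428.0, 188.4, 394.5]
tcp_rot: [-3.138, -0.018, -0.016]
ft_force: [0.3, -0.0, -0.2]
opening: 0.357
```

```bash
python3 - <<'E'
from h import *
print(state()['eef_pos'],state()['tcp_rot'])
m=camera_model('wrist');i=read_camera('wrist');t=read_camera('top');s=read_camera('side')
import pickle;pickle.dump((m,i,t,s),open('p2.pkl','wb'))
crop(i,220,60,420,240,1.9,'pics/w2.png')
a=cv2.resize(t[165:335,180:330,::-1],(400,453),interpolation=3);b=cv2.resize(s[185:345,165:325,::-1],(400,400),interpolation=3)
o=np.zeros((460,800,3),np.uint8);o[:453,:400]=a;o[:400,400:]=b;cv2.imwrite("pics/z2.png",o)
E
```

```text
[428.04416702 188.39424266 394.53430671] [-3.13761257 -0.01820419 -0.01644512]
```

View pics/w2.png

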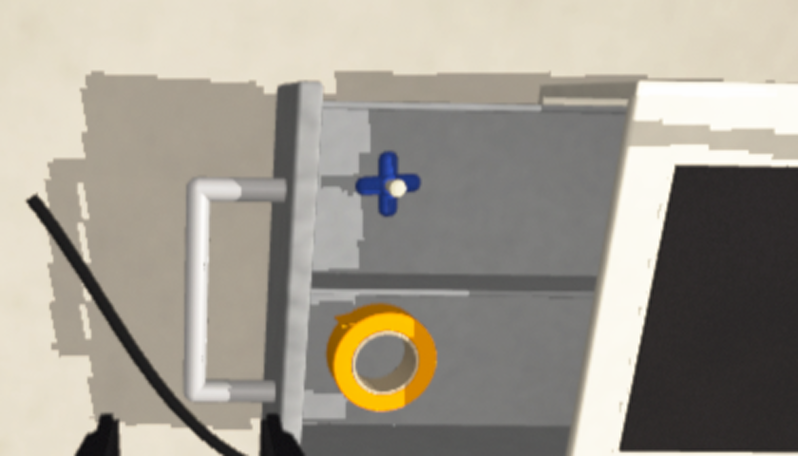

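View pics/z2.png

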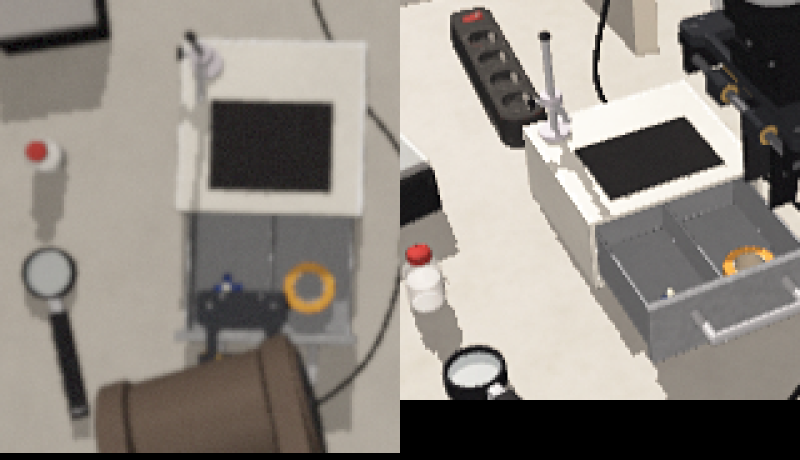

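The tap lies in the left cell: blue wings at about wrist pixel (424,157), stem top at about (429,158), and the drawer is out. Next I'll compute the tap position and plan a tilted view of the pointer.

```bash
python3 - <<'E'
from h import *
import pickle
m,i,t,s=pickle.load(open('p2.pkl','rb'))
hsv=cv2.cvtColor(i,cv2.COLOR_RGB2HSV)
b=cv2.inRange(hsv,(105,120,30),(130,255,255));b[:,:380]=0;b[:,480:]=0
c=max(cv2.findContours(b,0,2)[0],key=cv2.contourArea);x,y,w,h=cv2.boundingRect(c);print(x,y,w,h)
print("tap wings",onz(0,x+w/2,y+h/2,18,m),"stemtop",onz(0,428.9,158.4,36,m),onz(0,x,y+h/2,18,m)-onz(0,x+w,y+h/2,18,m))
print("bar",onz(0,220+197/1.9,60+200/1.9,54,m),onz(0,220+197/1.9,60+380/1.9,54,m))
rot=R.from_euler('y',-.35)*R.from_euler('xyz',[np.pi,0,1.79])
S=state();A=R.from_euler('xyz',S["tcp_rot"])
M=camera_model('wrist');Rc=R.from_euler('xyz',M["rotation"])
off=A.inv().apply(M["xyz"]-S["eef_pos"]);rel=A.inv()*Rc
P=np.array([430,290,420])
mm=dict(K=M["K"],xyz=P+rot.apply(off),rotation=(rot*rel).as_euler('xyz'))
for q in([700,248,135],[744,248,196],[500,235,30],[544,413,20]):print(proj(0,q,mm))
print(plan(P,0,rot), plan(P,1.79))
E
```

```text
408 140 33 34
tap wings [529.0264674  232.58715827  18.        ] stemtop [527.84422472 233.34159147  36.        ] [-29.18806803   0.51766579   0.        ]
bar [439.20107585 231.49376749  54.        ] [438.1852663  151.43777147  54.        ]
[241.66048415 353.47049792]
[222.24053996 437.17205908]
[274.46271555 116.463362  ]
[445.47095852 195.38007345]
(array([  0.1 , -10.19,  -3.09]), array([ -17.4 ,   14.08, -102.4 ])) (array([  0.1 , -10.19,  -3.09]), array([   0.45,   -0.48, -103.51]))
```

arm_command --pt "0 -1 -0.3 -1.16 0.94 -6.83" --pt "0 -2 -0.6 -2.3 1.9 -13.7" --pt "0 -3 -0.9 -3.5 2.8 -20.5" --pt "0 -4 -1.2 -4.6 3.8 -27.3" --pt "0 -5 -1.5 -5.8 4.7 -34.1" --pt "0 -6 -1.8 -7 5.6 -41" --pt "0 -7 -2.1 -8.1 6.6 -47.8" --pt "0 -8 -2.4 -9.3 7.5 -54.6" --pt "0 -9 -2.7 -10.4 8.4 -61.4" --pt "0 -10 -3 -11.6 9.4 -68.3" --pt "0 -10.2 -3.1 -12.8 10.3 -75.1" --pt "0 -10.2 -3.1 -13.9 11.3 -82"

```text
t: 8.3
eef_pos: [429.5, 290.9, 418.6]
tcp_rot: [2.847, 0.011, 1.43]
ft_force: [0.8, -0.6, -0.7]
opening: 0.358
```

```bash
python3 - <<'E'
from h import *
rot=R.from_euler('y',-.35)*R.from_euler('xyz',[np.pi,0,1.79])
print(plan([430,290,420],0,rot))
E
```

```text
(array([-0.08,  0.1 , -0.11]), array([ -3.55,   2.78, -19.99]))
```

arm_command --pt "0 0 0 -1.2 0.9 -6.7" --pt "0 0 0 -2.4 1.8 -13.3" --pt "0 0 0 -3.5 2.8 -20" --pt "0 0 0 -3.5 2.8 -20" --pt "0 0 0 -3.5 2.8 -20"

```text
t: 8.72
eef_pos: [429.5, 290.2, 419.1]
tcp_rot: [2.801, 0.072, 1.767]
ft_force: [-0.0, -0.1, -0.5]
opening: 0.36
```

```bash
python3 - <<'E'
from h import *
print(state()['eef_pos'],state()['tcp_rot'])
m=camera_model('wrist');i=read_camera('wrist')
import pickle;pickle.dump((m,i),open('p3.pkl','wb'))
cv2.imwrite('pics/w3.png',i[:,:,::-1])
for z in(110,160):print(proj(0,[710-(z-110)*.585,247+(z-110)*.075,z],m))
E
```

```text
[429.51677583 290.18871262 419.06858339] [2.80052049 0.0718462  1.76688235]
[248.61394053 341.84120012]
[243.91453987 367.52428458]
```

View pics/w3.png

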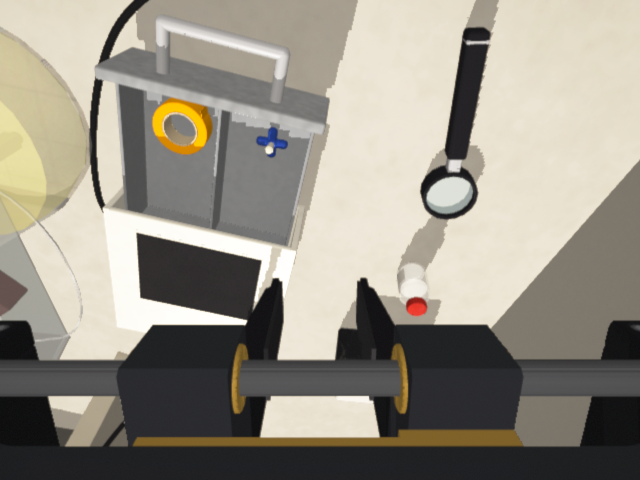

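This view shows the loupe lens at about (449,191), the handle end at (476,33) and the tap at (271,142), but the pointer is hidden behind the finger. So I'll zoom the fixed cameras on the post.

```bash
python3 - <<'E'
from h import *
import pickle
m,i=pickle.load(open('p3.pkl','rb'))
print("lens",onz(0,449,191,20,m),"end",onz(0,476.5,30,20,m),"neckside",onz(0,457,157,20,m),"tap",onz(0,271.5,141,18,m))
t,s=pickle.load(open('p2.pkl','rb'))[2:]; w=cv2.imread('pics/w1.png')
o=np.zeros((560,800,3),np.uint8)
o[:,:400]=cv2.resize(s[192:248,205:245,::-1],(400,560),interpolation=3)
o[:280,400:]=cv2.resize(w[115:165,555:640],(400,280),interpolation=3)
o[280:,400:]=cv2.resize(t[170:205,235:285,::-1],(400,280),interpolation=3)
cv2.imwrite('pics/post.png',o)
m1=dict(K=m['K'],xyz=np.array([553.51907956,266.97405962,374.78283239]),rotation=np.array([-0.30464984,0.01137807,-0.01536112]))
print(proj(0,[744,249,110],m1))
E
```

```text
lens [538.31166596 412.23459677  20.        ] end [398.79253095 377.94687542  20.        ] neckside [502.34356482 405.45340341  20.        ] tap [527.00033117 232.70982919  18.        ]
[625.26275329 134.13838858]
```

View pics/post.png

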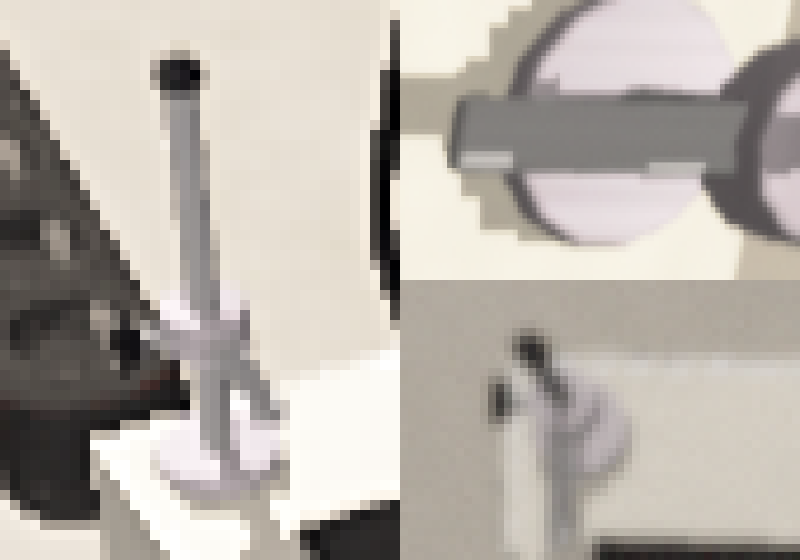

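```bash
python3 - <<'E'
from h import *
K=camera_model('wrist')['K']
m1=dict(K=K,xyz=np.array([553.51907956,266.97405962,374.78283239]),rotation=np.array([-0.30464984,0.01137807,-0.01536112]))
ms=camera_model('side')
def tri(a,b):
    (o1,d1),(o2,d2)=a,b
    x=np.linalg.lstsq(np.c_[d1,-d2],o2-o1,rcond=None)[0]
    p,q=o1+x[0]*d1,o2+x[1]*d2; return (p+q)/2,np.linalg.norm(p-q)
w=ray(m1,566.7,139.1)
for u,v in((232.5,233),(231.5,233),(233.5,233),(232.5,232),(232.5,234)): print(tri(ray(ms,u,v),w))
# side ray at plane y=248 ; depth from width
o,d=ray(ms,232.5,233);print(o+d*(248-o[1])/d[1])
# collar centre on the post axis: top & bottom
for v in (222,225,227.5):
    o,d=ray(ms,205+20.5,v); k=(744-o[0])/d[0]; print('collar',v,o+d*k)
for v in (199.5,):
    o,d=ray(ms,205+18,197.0); k=(744-o[0])/d[0]; print('posttop(196)',o+d*k)
o,d=ray(ms,205+22,238.0); k=(744-o[0])/d[0]; print('base(80+)',o+d*k)
for z in (120,130,140):
    a=onz(0,575,115+97/5.6,z,m1);b=onz(0,575,115+173/5.6,z,m1);print('width',z,np.linalg.norm(a-b))
E
```

```text
(array([700.43149613, 246.66588111, 121.56036974]), np.float64(1.6802445021003458))
(array([701.46050494, 247.57843521, 121.00664564]), np.float64(0.624138936671398))
(array([699.37740147, 245.76147106, 122.14243914]), np.float64(3.9829606887519504))
(array([697.85804134, 247.19419051, 126.19708161]), np.float64(1.2712426422503331))
(array([703.02320472, 246.13389347, 116.89020126]), np.float64(2.09227929898145))
[694.66366172 248.         125.42122149]
collar 222 [744.         244.26562122 126.34259474]
collar 225 [744.         245.06875689 117.7896783 ]
collar 227.5 [744.        245.7424224 110.6155419]
posttop(196) [744.         243.92877979 197.22555451]
base(80+) [744.         244.75115831  78.59348438]
width 120 8.242998200970797
width 130 7.919467838911214
width 140 7.595937476851592
```

```bash
python3 -c "
from h import *
print(plan([475,397,330],1.797))"
```

```text
(array([10.21,  3.4 ,  9.94]), array([19.5 ,  4.36, -1.04]))
```

arm_command --pt "2 0.7 2 4 0.9 -0.2" --pt "4 1.4 4 8 1.8 -0.4" --pt "6 2 6 12 2.6 -0.6" --pt "8 2.7 8 16 3.5 -0.8" --pt "10.2 3.4 9.9 19.5 4.4 -1" --pt "10.2 3.4 9.9 19.5 4.4 -1" --pt "10.2 3.4 9.9 19.5 4.4 -1" --pt "10.2 3.4 9.9 19.5 4.4 -1" --jaw 5

```text
t: 9.43
eef_pos: [474.4, 396.8, 331.5]
tcp_rot: [3.139, 0.001, 1.799]
ft_force: [-0.0, -0.1, -0.8]
opening: 0.528
```

```bash
python3 - <<'E'
from h import *
S=state();print(S['eef_pos'],S['tcp_rot'])
m=camera_model('wrist');i=read_camera('wrist')
for q in([541,413,20],[475,397,20],[396,379,20]):print(proj(0,q,m))
crop(i,0,0,640,480,1.0,'pics/w4.png')
g=cv2.cvtColor(i,7);b=((g<70)*255).astype(np.uint8);b[310:]=0
for c in cv2.findContours(b,0,2)[0]:
    if cv2.contourArea(c)>600:
        r=cv2.minAreaRect(c);bx=cv2.boxPoints(r);print(r);print([onz(0,*p,18,m)[:2].round(1) for p in bx],onz(0,*r[0],20,m).round(1))
E
```

```text
[474.41411043 396.78164845 331.49798469] [3.13914650e+00 6.42547505e-04 1.79899225e+00]
[321.90947504 307.73257683]
[321.26773677 226.76668436]
[321.99106651 114.69612334]
((323.5, 292.0), (34.0, 63.0), 90.0)
[array([519.4, 383.7]), array([508.1, 432.1]), array([537. , 439.7]), array([548.6, 389.9])] [527.2 411.1  20. ]
((134.9724884033203, 260.927490234375), (21.695863723754883, 99.6003646850586), 7.829077243804932)
[array([580.5, 251.8]), array([495.3, 255.1]), array([493.9, 271.1]), array([579.3, 269.1])] [534.6 262.6  20. ]
((28.952373504638672, 255.55966186523438), (28.330947875976562, 108.20536804199219), 2.573359727859497)
[array([600. , 168.8]), array([507.4, 172. ]), array([503.6, 192.5]), array([596. , 191.2])] [548.7 182.5  20. ]
((323.5, 199.0), (130.0, 23.0), 90.0)
[array([410.4, 375.1]), array([406.7, 391. ]), array([502.7, 414.5]), array([506.7, 397. ])] [453.8 393.7  20. ]
((58.49563980102539, 31.763072967529297), (12.695109367370605, 127.90708923339844), 69.84825134277344)
[array([403.7, 157.6]), array([359.2, 233.6]), array([365.6, 236.9]), array([410.6, 160.4])] [384.5 198.9  20. ]
```

View pics/w4.png

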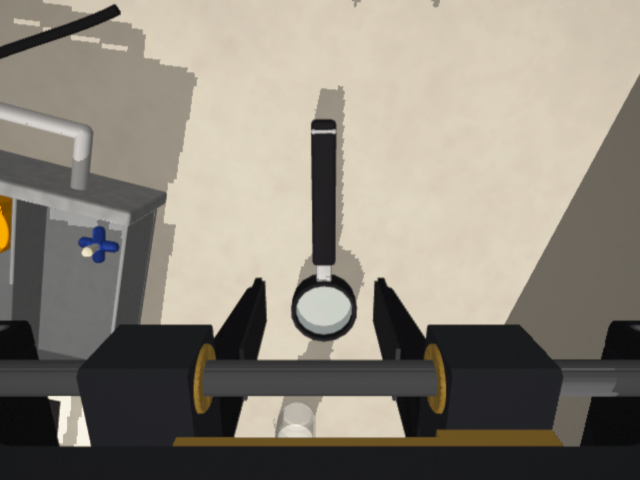

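The loupe is centred between the fingers: handle at column 323, lens at (323,307), close to the predicted pixels. Now I'll descend and grip.

arm_command --pt "0 0 3 0 0 0" --pt "0 0 6 0 0 0" --pt "0 0 9 0 0 0" --pt "0 0 11 0 0 0" --pt "0 0 12.5 0 0 0" --pt "0 0 13.4 0 0 0" --pt "0 0 13.7 0 0 0" --pt "0 0 13.7 0 0 0" --pt "0 0 13.7 0 0 0" --pt "0 0 13.7 0 0 0"

```text
t: 10.32
eef_pos: [475.1, 397.3, 196.0]
tcp_rot: [3.137, -0.001, 1.801]
ft_force: [-0.2, 1.0, 0.7]
opening: 0.527
```

arm_command --pt "0 0 0 0 0 0" --pt "0 0 0 0 0 0" --pt "0 0 0 0 0 0" --pt "0 0 0 0 0 0" --pt "0 0 0 0 0 0" --pt "0 0 0 0 0 0" --pt "0 0 0 0 0 0" --pt "0 0 0 0 0 0" --jaw 0

```text
t: 10.98
eef_pos: [474.9, 397.3, 194.8]
tcp_rot: [3.139, -0.0, 1.801]
ft_force: [0.5, 1.3, 2.9]
opening: 0.184
```

arm_command --pt "0 0 -1 0 0 0" --pt "0 0 -3 0 0 0" --pt "0 0 -6 0 0 0" --pt "0 0 -9 0 0 0" --pt "0 0 -12 0 0 0" --pt "0 0 -14 0 0 0" --pt "0 0 -15 0 0 0" --pt "0 0 -15 0 0 0" --pt "0 0 -15 0 0 0"

```text
t: 11.73
eef_pos: [474.3, 397.0, 344.4]
tcp_rot: [3.139, -0.0, 1.801]
ft_force: [-0.1, -0.5, -1.3]
opening: 0.188
```

```bash
python3 -c "
from h import *
print(state()['opening'],plan([528,301,345],0))"
```

```text
0.1882584548189684 (array([-10.57,   3.04,  -0.06]), array([ 9.0000e-02, -1.3000e-01,  1.0317e+02]))
```

arm_command --pt "-0.8 0.2 0 0 0 5" --pt "-1.6 0.5 0 0 0 11" --pt "-2.4 0.7 0 0 0 17" --pt "-3.2 0.9 0 0 0 23" --pt "-4 1.2 0 0 0 29" --pt "-4.8 1.4 0 0 0 35" --pt "-5.6 1.6 0 0 0 41" --pt "-6.4 1.8 0 0 0 47" --pt "-7.2 2.1 0 0 0 53" --pt "-8 2.3 0 0 0 59" --pt "-8.8 2.5 0 0 0 63" --pt "-9.4 2.7 0 0 0 66"

```text
t: 12.73
eef_pos: [522.4, 311.1, 342.6]
tcp_rot: [3.142, 0.001, 0.645]
ft_force: [-0.1, -0.1, -0.5]
opening: 0.184
```

```bash
python3 -c "
from h import *
print(state()['opening'],plan([528,301,345],0))"
```

```text
0.1838210844312377 (array([-0.16,  1.15, -0.24]), array([2.000e-02, 5.000e-02, 3.693e+01]))
```

arm_command --pt "0 0.2 0 0 0 6" --pt "-0.1 0.4 0 0 0 12" --pt "-0.1 0.6 0 0 0 18" --pt "-0.1 0.8 0 0 0 24" --pt "-0.2 1 -0.1 0 0 30" --pt "-0.2 1.1 -0.2 0 0 34" --pt "-0.2 1.1 -0.2 0 0 36.9" --pt "-0.2 1.1 -0.2 0 0 36.9" --pt "-0.2 1.1 -0.2 0 0 36.9" --pt "-0.2 1.1 -0.2 0 0 36.9"

```text
t: 13.57
eef_pos: [527.3, 301.8, 345.7]
tcp_rot: [-3.141, -0.001, 0.006]
ft_force: [-0.2, -0.5, -0.6]
opening: 0.187
```

```bash
python3 - <<'E'
from h import *
import pickle
S=state();print(S['eef_pos'],S['tcp_rot'],S['opening'])
m=camera_model('wrist');i=read_camera('wrist');print(m)
pickle.dump((m,i),open('p5.pkl','wb'))
for q in([700,247,122],[528,233,160],[528,233,20]):print(proj(0,q,m))
crop(i,0,0,640,480,1.25,'pics/w5.png')
E
```

```text
[527.27661899 301.77426446 345.683413  ] [-3.14137263e+00 -8.24461798e-04  6.46802814e-03] 0.18664854468642328
{'K': array([[402.68073847,   0.        , 319.34839064],
       [  0.        , 402.68073847, 235.85158236],
       [  0.        ,   0.        ,   1.        ]]), 'xyz': array([527.58094048, 385.20307577, 326.39735755]), 'rotation': array([-0.30176457, -0.00059585,  0.00713967])}
[610.78120756 358.93937862]
[317.83568542 424.98791828]
[318.33486847 300.53788422]
```

View pics/w5.png

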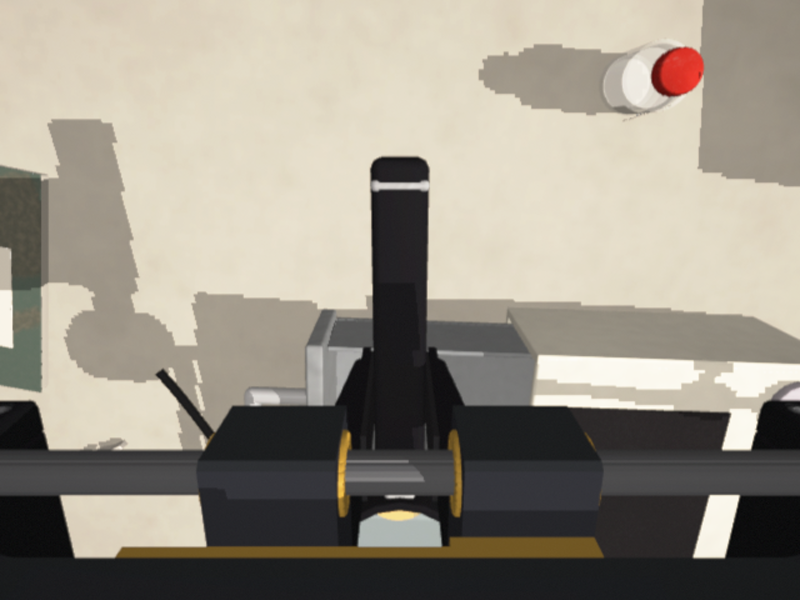

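The pointer is again behind the gripper body. The loupe is held straight, with the handle end at about (400,160) in the zoomed picture. I'll shift sideways for a second ray to the pointer.

arm_command --pt "1 1 -2 0 0 0" --pt "3 3 -4 0 0 0" --pt "5.5 5.5 -5.4 0 0 0" --pt "8 8 -5.4 0 0 0" --pt "10 10 -5.4 0 0 0" --pt "11.5 11.5 -5.4 0 0 0" --pt "12.3 12.2 -5.4 0 0 0" --pt "12.3 12.2 -5.4 0 0 0" --pt "12.3 12.2 -5.4 0 0 0" --pt "12.3 12.2 -5.4 0 0 0"

```text
t: 14.45
eef_pos: [650.0, 181.4, 400.8]
tcp_rot: [-3.141, -0.002, 0.006]
ft_force: [-0.3, -0.1, 0.0]
opening: 0.184
```

```bash
python3 - <<'E'
from h import *
import pickle
m,i=pickle.load(open('p5.pkl','rb'))
print('end',onz(0,320,127,169,m))
m=camera_model('wrist');i=read_camera('wrist')
pickle.dump((m,i),open('p6.pkl','wb'))
u,v=proj(0,[700,247,122],m);print(state()['eef_pos'],u,v)
x,y=int(u)-70,max(0,int(v)-50);print(x,y)
crop(i,x,y,min(160,640-x),120,5,'pics/w6.png')
E
```

```text
end [527.9632156  379.25997126 169.        ]
[649.92914417 181.51027094 400.94001233] 397.4632287007699 141.002623060433
327 91
```

View pics/w6.png

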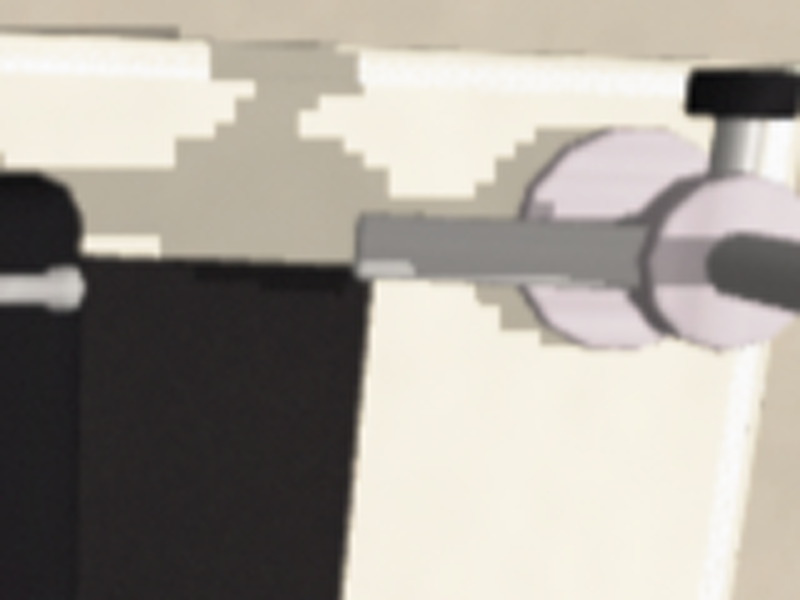

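The pointer tip shows at crop (357,245), full-image pixel about (398.2,139.8).

```bash
python3 - <<'E'
from h import *
import pickle
m2=pickle.load(open('p6.pkl','rb'))[0]
m1=dict(K=m2['K'],xyz=np.array([553.51907956,266.97405962,374.78283239]),rotation=np.array([-0.30464984,0.01137807,-0.01536112]))
ms=camera_model('side')
def tri(*rs):
    A=sum(np.eye(3)-np.outer(d,d) for o,d in rs);b=sum((np.eye(3)-np.outer(d,d))@o for o,d in rs)
    p=np.linalg.solve(A,b);return p.round(1),[round(float(np.linalg.norm((np.eye(3)-np.outer(d,d))@(p-o))),1) for o,d in rs]
a=ray(m1,566.4,139.0);b=ray(m2,398.2,139.8);c=ray(ms,232.5,233)
print(tri(a,b),tri(b,c),tri(a,b,c)); print(tri(ray(m1,567.2,139),b))
for z in(115,120,125,130):
    p=onz(0,430,91+215/5,z,m2);q=onz(0,430,91+278/5,z,m2);print(z,np.linalg.norm(p-q))
print(plan([528,301,345],0))
E
```

```text
(array([700.4, 247.6, 122.2]), [0.1, 0.1]) (array([700.2, 246.9, 121.5]), [0.9, 0.9]) (array([700.3, 247.1, 121.7]), [0.5, 0.7, 1.1])
(array([700.1, 247.7, 123.5]), [0.1, 0.1])
115 7.962103108867975
120 7.812748238111703
125 7.663393367355459
130 7.514038496599187
(array([-12.13, -12.02,   5.58]), array([-0.06, -0.11,  0.36]))
```

arm_command --pt "-2 -2 0 0 0 0" --pt "-4.5 -4.5 0 0 0 0" --pt "-7 -7 0 0 0 0" --pt "-9.5 -9.5 0 0 0 0.4" --pt "-11 -11 0 0 0 0.4" --pt "-12.1 -12.2 0 0 0 0.4" --pt "-12.1 -12.2 2 0 0 0.4" --pt "-12.1 -12.2 4 0 0 0.4" --pt "-12.1 -12.2 5.5 0 0 0.4" --pt "-12.1 -12.2 5.5 0 0 0.4" --pt "-12.1 -12.2 5.5 0 0 0.4"

```text
t: 15.42
eef_pos: [528.7, 302.5, 345.8]
tcp_rot: [-3.141, -0.002, -0.001]
ft_force: [0.3, -0.4, -0.4]
opening: 0.188
```

```bash
python3 -c "
from h import *
print(state()['eef_pos'],plan([528.3,303,306.3],0))"
```

```text
[528.72819187 302.46484171 345.79881557] (array([-0.05, -0.05,  3.95]), array([-0.03, -0.09, -0.06]))
```

arm_command --pt "0 0 1 0 0 0" --pt "0 0 2 0 0 0" --pt "0 0 3 0 0 0" --pt "0 0 3.6 0 0 0" --pt "0 0 3.9 0 0 0" --pt "0 0 3.9 0 0 0" --pt "0 0 3.9 0 0 0" --pt "0 0 3.9 0 0 0"

```text
t: 16.08
eef_pos: [529.5, 301.9, 307.1]
tcp_rot: [-3.14, -0.003, -0.002]
ft_force: [-1.1, -0.7, -0.8]
opening: 0.184
```

```bash
python3 - <<'E'
from h import *
S=state();print(S['eef_pos'],S['tcp_rot'],S['ft_force'],S['moment'])
t=read_camera('top');s=read_camera('side')
a=cv2.resize(t[215:315,215:315,::-1],(400,400),interpolation=3);b=cv2.resize(s[200:320,190:310,::-1],(400,400),interpolation=3)
cv2.imwrite('pics/z7.png',np.hstack([a,b]))
print([proj(n,p).round(1) for n in('top','side') for p in([528.3,233,131.5],[528.3,233,121.5],[528.3,233,36],[700,247,122])])
E
```

```text
[529.53996392 301.86334592 307.07216764] [-3.14045222e+00 -2.89886959e-03 -2.32205774e-03] [-1.12104573 -0.69729638 -0.79352148] [-0.01303548 -0.09428468  0.00262872]
[array([259.6, 271.7]), array([260.2, 271.8]), array([264.3, 272.5]), array([254.9, 202.9]), array([270.5, 267.5]), array([270.7, 271.1]), array([272.1, 300.3]), array([232.1, 232.9])]
```

View pics/z7.png

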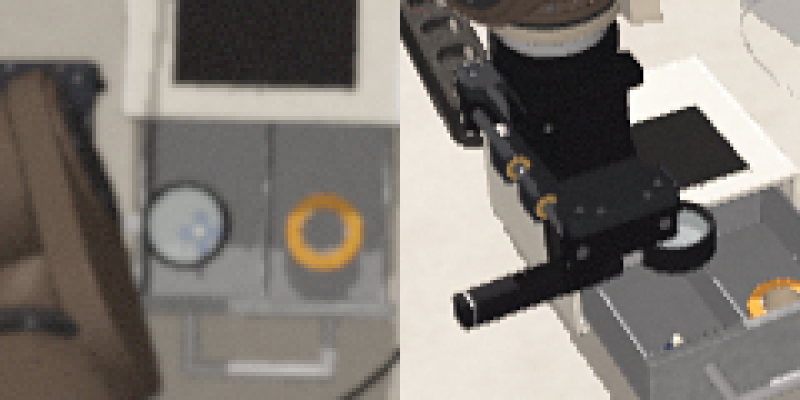

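The lens circle in the top crop is centred at about (187,226), with the tap seen through it at (199,231). So the lens is 4-5 mm too far towards -y, and the side view agrees. The drawer is out, the tape is undisturbed, and the loupe is level. Next is a correction.

arm_command --pt "0 -0.2 0 0 0 0" --pt "0 -0.45 0 0 0 0" --pt "0 -0.45 0 0 0 0" --pt "0 -0.45 0 0 0 0" --pt "0 -0.45 0 0 0 0" --pt "0 -0.45 0 0 0 0"

```text
t: 16.68
eef_pos: [529.4, 306.3, 306.7]
tcp_rot: [-3.141, -0.002, -0.002]
ft_force: [0.6, 0.0, -1.3]
opening: 0.184
```

```bash
python3 - <<'E'
from h import *
S=state();print(S['eef_pos'],S['tcp_rot'],S['opening'])
t=read_camera('top');hsv=cv2.cvtColor(t,cv2.COLOR_RGB2HSV);g=cv2.cvtColor(t,7)
b=((g<75)*255).astype(np.uint8);k=np.zeros_like(b);k[255:290,244:278]=b[255:290,244:278]
p=cv2.findNonZero(k);print('barrel',cv2.boundingRect(p),cv2.fitEllipse(cv2.convexHull(p)))
(x,y),_=cv2.fitEllipse(cv2.convexHull(p))[:2];print(onz('top',x,y,122))
bl=t[:,:,2].astype(int)-t[:,:,0];q=np.argwhere(bl[260:285,250:275]>35)+[260,250];print(len(q),q.mean(0)[::-1] if len(q) else '')
if len(q): print('tap',onz('top',*q.mean(0)[::-1],20))
E
```

```text
[529.41405994 306.33083022 306.72792986] [-3.14073685e+00 -2.35692470e-03 -2.24119133e-03] 0.18372301230016316
barrel (244, 255, 27, 35) ((255.89511108398438, 273.5068664550781), (25.40460205078125, 41.5577278137207), 12.261493682861328)
[524.03868723 243.44707848 122.        ]
0
```

```bash
python3 - <<'E'
from h import *
t=read_camera('top')
c=cv2.resize(t[250:295,240:285],None,fx=8,fy=8,interpolation=3);g=cv2.GaussianBlur(cv2.cvtColor(c,7),(0,0),3)
h=cv2.HoughCircles(g,cv2.HOUGH_GRADIENT,1,15,param1=60,param2=15,minRadius=66,maxRadius=98)
for x,y,r in (h[0][:4] if h is not None else []):
    u,v=240+(x+.5)/8-.5,250+(y+.5)/8-.5;print('circle',u,v,r/8,onz('top',u,v,125)[:2])
bl=t[:,:,2].astype(int)-t[:,:,0];w=bl[264:281,254:272];print(w.max(),np.median(w))
q=np.argwhere(w>np.median(w)+12)+[264,254];print(len(q),q.mean(0)[::-1],onz('top',*q.mean(0)[::-1],20)[:2])
E
```

```text
circle 259.125 271.0 9.4125 [530.07608643 235.11522103]
circle 257.5 270.0 10.975 [532.55488451 239.1277281 ]
25 1.0
32 [264.84375 272.9375 ] [527.58520029 233.5401051 ]
```

```bash
python3 -c "
from h import *
s=state();print(s['t'],s['eef_pos'],s['qvel'].round(4),s['opening']);print(job_done())"
```

```text
16.7833 [529.43109206 306.30211099 306.75321121] [-0.0005  0.0012  0.0008 -0.0015  0.0007  0.0005] 0.18265203237769465
the job is handed in; nothing more can be done
None
```

I pulled the drawer out to its stop, picked up the loupe by its handle, and handed the job in at 16.8 s still holding the loupe over the tap. No verdict came back, so this rests on my own checks:

- **Drawer:** The handle bar moved about 115 mm (x 553.5 to 438.7), and the pull force rose to about 18 N at the stop. The last picture I viewed showed it still out.
- **Over the tap:** The lens rim fits at about (530, 235) mm and the tap at about (528, 233.5) mm, roughly 3 mm apart. A second, weaker circle fit put the lens at (532.6, 239.1), which is 7–8 mm off. I think the arm's shadow biased it; the limit is 12 mm.
- **Height:** The pointer came out at z ≈ 122 mm from two wrist views, and the side camera agreed within about 1 mm. The lens is at about 122 mm, worked out from the arm's position since the grasp rather than measured directly.
- **Hold:** The tool was level to within 0.003 rad and the arm was at rest. The finger opening was about 17.5 mm, which fits the 18 mm handle.
- **Check that failed:** My first contour check of the barrel gave a useless result because the arm was in the mask, so I dropped it.
- **Not re-measured:** I did not measure the bottle, timer, tissue pack or pointer again at the end. No move was planned near any of them, and I saw no sign of contact.

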